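Scan the carton label and dock the scanner

ROBOT

A 6-joint arm with a two-finger parallel gripper is mounted at the origin on the work surface. World frame = base frame: x ahead of the robot, y to its left, z up, the work surface at z = 0. Lengths are in m, angles in degrees, forces in N, time in s.
With the tool pointing down it reaches from about 0.3 to 1 m from the base axis. Payload 5.1 kg.
Tool frame: the origin (TCP) lies on the centre line of the jaws, within the pads' length; the fingertips stand 11 mm ahead of it and the grasp point (between the pads) lies 8 mm behind it; z points along the fingers, y is the line along which they close (so a half turn about z gives the same grasp; the last joint's range is limited). The gripper opens to 95 mm and grips with 3 to 60 N. Pads are 20 mm wide; open, the fingers measure 119 mm over their backs; the gripper's body (75 mm by 180 mm) begins 59 mm behind the grasp point.
Start: joints at [58.407, 7.093, 94.555, -0, 78.352, -4.733], TCP at [0.294, 0.58, 0.226] pointing down, gripper open.
Joint ranges: [-149.61, 149.61], [-58.7, 133.49], [1.44, 155.28], [-77.14, 257.14], [18.33, 153.61], [-166.67, 166.67]. Speed limits (degrees/s): [147.25, 147.25, 180, 180, 180, 180].

INTERFACE

Orientations are given as [roll, pitch, yaw] about the fixed x, y, z axes, in that order (R = Rz(yaw) Ry(pitch) Rx(roll)).
In Python, from station import manip, cams gives the robot as it stands. The module is installed in compiled form; this text tells all that it offers. Calls block until the motion is done:
- manip.movep(position, orientation): joint-space move of the TCP to a pose.
- manip.movel(position, rot=None, feed=0.15): straight line of the TCP; rot=None keeps the orientation; feed is the mean speed in m/s.
- manip.set_joints(angles): joint-space move.
- manip.gripper_to(opening): finger opening in m; the grip force is fixed at half the most; returns when the fingers have stopped.
- manip.wait(seconds).
- manip.ik(position, orientation): joint angles nearest the present ones, or None.
- manip.get_obs(): the state.
- cams.grab_frame(name): name is "scene" or "top" or "wrist"; returns the picture (384x512x3 uint8, red, green, blue); there is no depth.
- cams.camera_model(name): a dict with "fx", "fy", "cx", "cy" (pixels), "k1" (the pictures are not rectified: a ray, as slopes to the right and down, at radius r is drawn at 1 + k1 r^2 times it, then the intrinsics apply), "world_to_cam" (4x4, takes a point from world to camera coordinates); the wrist camera has in their place "mount" (4x4, takes a point from camera to tool coordinates, whose origin is the TCP and whose axes are the flange's). Camera axes: x right, y down, z forward; pixel columns grow to the right and rows downward; lengths in m; the calibration is good to about 2 mm. A picture is of the moment at which its call begins: read the wrist's pose just before it. camera_model takes no time and is no camera call.
A pose or a line that the arm cannot do raises manip.PlanningError and nothing moves.
- manip.finish_job(): hands the job in; it is judged then, once.
The state is a dict: "t": time; "qpos": joint angles; "dq": joint speeds; "tau": joint torques, N m; "ee_pos": TCP position; "tool_rot": TCP orientation; "wrist_force": force on the tool from outside, world axes, zero at the start; "moment": the same for the moment, N m; "grip_width": finger opening in m; "grasp_force": force on a finger pad.
Only numpy, scipy, OpenCV 4.12 (cv2) and the standard library are available. Lean on these libraries where they do the work, as an engineer would, in place of code of your own. Each camera call takes 0.05 s, during which the arm holds its last target. There are 200 camera calls.

TASK

Pick up the hand scanner, aim its nose squarely at the middle of the barcode label on the flat carton (not the round tub) from about a hand's breadth (10 cm) away, and hold it still there for a good second without touching either sloped stand or what lies on it. Then set the scanner nose-down in the middle of the sprung plate of its dock, press it down with the scanner until the plate is fully depressed, and let go, leaving the scanner standing upright on the plate. Leave the two loose bottles and the paperweight where they are.

Things in the scene. Friction and masses are not known exactly. Their poses are not given: they have to be found in the camera images.
- scanner: Loose hand scanner, 150 mm tall, 0.15 to 0.3 kg, standing on its nose. Origin: centre of the flat nose (scanning window, underside as it stands); z runs from the nose up the handle; it looks along -z. Grey head 66 (x) by 52 mm (y), z 0 to 34 mm; neck 54 x 40 mm to z 49; black flat-sided handle 44 (x) by 30 mm (y), z 49 to 150: grip across y at about z 115.
- carton_label (a point): Centre of the barcode label (white paper, black bars, 70 x 50 mm) on the carton's upper face. z: the label's outward normal, 38 degrees from vertical, leaning to the robot; x up the slope. The scanner reads it with its nose 60 to 140 mm off, square to it within 15 degrees, its line of sight passing within 15 mm of the centre; roll about that line does not matter.
- carton_stand: Fixed steel sloped stand, 150 x 140 mm foot, carrying a flat brown cardboard carton 140 x 110 x 40 mm that rests on its slope; 150 mm tall with the carton. Origin: centre of the foot, on the table; x points away from the slope's low side. It may change places with the tub's stand.
- tub_stand: Same kind of fixed stand, carrying a round white tub, 112 mm across and 40 mm high, with a similar label: not to be scanned. Origin: centre of the foot, on the table.
- dock: Fixed black dock, 130 x 120 x 24 mm, with a bare aluminium plate above it on a spring. Origin: centre of the underside. Scanner and dock may change sides.
- plate_top (a point): Centre of the top face of the dock's sprung plate (110 mm along x, 100 mm along y, 6 mm thick), 45 mm above the table when up; z up. The plate moves straight down.
- dock_plate (a joint): How far the sprung plate is pressed down, m: 0 up, 0.012 fully down on its stop. Starts to move at about 5 N, fully down at about 11 N; rises again when let go (the scanner's weight alone does not press it).
- bottle_a: Loose upright green glass bottle with black cap, 46 mm diameter, 105 mm tall. Origin: centre of its underside. Leave alone.
- bottle_b: A second such bottle. Origin: centre of its underside. Leave alone.
- paperweight: Loose green glass disc, 68 mm diameter, 22 mm high, lying flat. Origin: centre of its underside. Leave alone.
Not all that is in view belongs to the job. Leave any blue or red look-alike of the scanner alone.

How it is judged (in metres and radians):
On the way, in this order (a step that is already met when the one before it is completed fails the run):
1. scanner held still, aimed at the middle of the carton's label: label centre within 15 mm of the line of sight both ways, nose 60 to 140 mm off, square within 15 degrees, for 1 s (x of carton_label in the frame of scanner between -0.015 and 0.015 m and y of carton_label in the frame of scanner between -0.015 and 0.015 m and z of carton_label in the frame of scanner between -0.14 and -0.06 m and angle between the z axis of scanner and the z axis of carton_label, either way round below 0.262 rad and linear speed of scanner below 0.03 m/s and angular speed of scanner below 0.25 rad/s), for 1 s.
2. the scanner's nose presses the dock's plate fully down (over 10.5 mm of 12), upright within 9 degrees (value of joint dock_plate above 0.0105 m and horizontal distance between scanner and plate_top below 0.025 m and contact force between scanner and anything else above 2 N and angle between scanner's own z axis and vertical below 0.16 rad), for 0.1 s.
At the end, for the whole second after the job is handed in: The scanner stands at rest, released, nose-down on the dock's sprung plate, its nose within 25 mm of the plate's centre, upright within 5 degrees, and the plate has risen (pressed less than 6 mm) (horizontal distance between scanner and plate_top below 0.025 m and z of scanner in the frame of plate_top between -0.005 and 0.005 m and angle between scanner's own z axis and vertical below 0.09 rad and linear speed of scanner below 0.02 m/s and value of joint dock_plate below 0.006 m); the robot touches nothing.
It fails at once if a sloped stand, the carton or the tub is touched (over 1.5 N) (contact force between any of carton_stand, tub_stand and anything else above 1.5 N).
It fails at once if a bottle or the paperweight is moved more than 20 mm or tipped over (distance of any of bottle_a, bottle_b, paperweight from where it was at the start of the episode above 0.02 m or angle between any of bottle_a, bottle_b's own z axis and vertical above 0.5 rad).
It also fails if it takes over 50 s, if anything falls off the work surface, if the arm or the gripper's body presses on something with over 40 N, if the wrist force passes 120 N, or if a joint passes its speed limit or range.

## Working session

There is one attempt and no reset: what is moved stays moved. The work goes in short steps, each a Python script; the robot and the scene stay as the last script left them, time stands still between calls to the robot, and variables do not carry over. Pictures are saved under pics/ and viewed, at most 10 in all, crops included, and the job is handed in when it is done.

```bash
mkdir -p pics
cat > h.py <<'E'
import numpy as np, cv2
from station import manip, cams
def save(name,fn):
    im=cams.grab_frame(name); cv2.imwrite('pics/'+fn,im[:,:,::-1]); return im
E
python3 - <<'E'
from h import *
for n in('scene','top'):
    save(n,n+'0.png'); m=cams.camera_model(n); print(n,{k:(np.round(v,4).tolist() if k=='world_to_cam' else v) for k,v in m.items()})
for n in('scene','top'):
    im=cv2.imread(f'pics/{n}0.png'); cv2.imwrite(f'pics/{n}0b.png',cv2.resize(im,(800,600),interpolation=cv2.INTER_CUBIC))
print(cams.camera_model('wrist'))
print(manip.get_obs())
E
```

```text
scene {'fx': 429.20167131869886, 'fy': 429.20167131869886, 'cx': 252.17229581283024, 'cy': 188.72393549701565, 'k1': -0.0652473450354357, 'world_to_cam': [[-0.7291, 0.6842, -0.0159, 0.3288], [0.4627, 0.4757, -0.7481, -0.1648], [-0.5043, -0.5528, -0.6634, 1.4943], [0.0, 0.0, 0.0, 1.0]]}
top {'fx': 364.6140482518004, 'fy': 364.6140482518004, 'cx': 252.2404422243571, 'cy': 191.40824752772681, 'k1': 0.025666754946368865, 'world_to_cam': [[-0.0129, -0.9998, -0.0144, 0.0574], [-0.9801, 0.0155, -0.1977, 0.4797], [0.1979, 0.0116, -0.9802, 0.9915], [0.0, 0.0, 0.0, 1.0]]}
{'fx': 300.39561457078923, 'fy': 300.39561457078923, 'cx': 255.68291261780533, 'cy': 192.8138149995521, 'k1': -0.07675006891101788, 'mount': array([[-4.73563127e-04, -9.54443531e-01, -2.98391223e-01,
         8.63779636e-02],
       [ 9.99999393e-01, -7.48709504e-04,  8.07792203e-04,
        -7.80286000e-04],
       [-9.94400387e-04, -2.98390659e-01,  9.54443307e-01,
        -1.58141927e-01],
       [ 0.00000000e+00,  0.00000000e+00,  0.00000000e+00,
         1.00000000e+00]])}
{'t': 0.1, 'qpos': array([ 5.84078263e+01,  7.12904814e+00,  9.46251692e+01, -7.91644515e-04,
        7.83513685e+01, -4.73169069e+00]), 'dq': array([ 0.00821012, -0.02373737, -0.21864951, -0.04438847, -0.1287298 ,
       -0.01121521]), 'tau': array([ 5.19087553e-04, -4.18879473e+01, -3.61097252e+01,  7.76501256e-02,
        4.61549254e-02, -7.15665215e-05]), 'ee_pos': array([0.29341245, 0.57938942, 0.22452921]), 'tool_rot': array([-1.79894710e+02, -7.93734377e-03,  1.53139670e+02]), 'wrist_force': array([ 0.19383567, -0.05804094, -0.44320776]), 'moment': array([-0.03152345,  0.02134067,  0.03640473]), 'grasp_force': 0.0, 'grip_width': 0.09517955930009211}
```

View pics/scene0b.png

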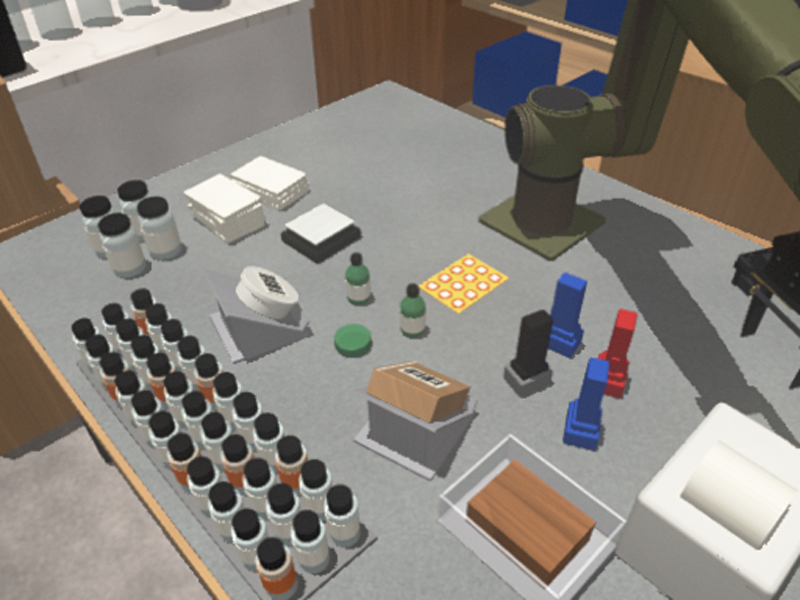

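View pics/top0b.png

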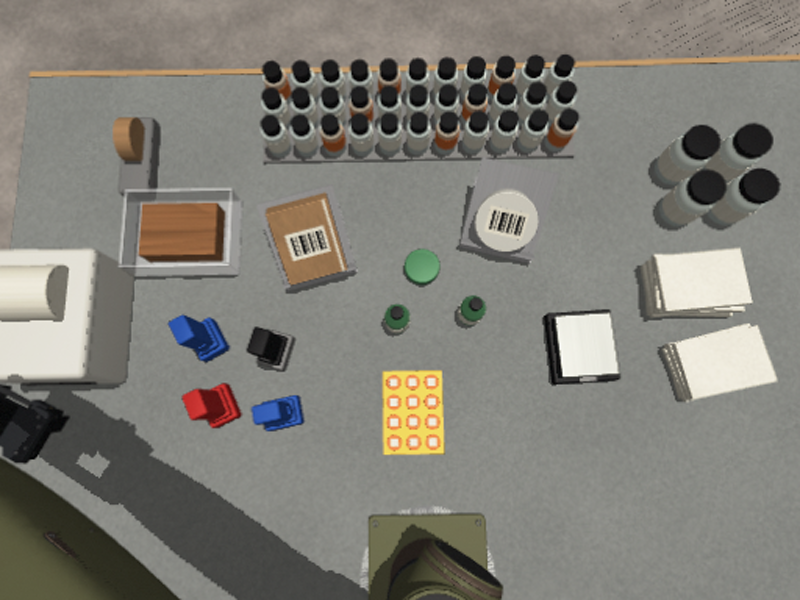

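The scanner is the black handle with the grey head, at scene (530,350) and top (270,347) in the enlarged pictures. The look-alikes are blue at top (200,337), blue at (278,412) and red at (212,404). Only the black and grey one fits the description. The carton is at top (308,243), the tub at (505,222) and the dock at (585,347). I'll confirm these in enlarged crops.

Run:
```python
from h import *
def crop(n,u,v,w,h,z):
    im=cv2.imread(f'pics/{n}0.png')[v:v+h,u:u+w]; c=cv2.resize(im,None,fx=z,fy=z,interpolation=cv2.INTER_CUBIC)
    for i in range(0,w,10): cv2.line(c,(i*z,0),(i*z,6 if i%50 else 14),(0,255,255),1)
    for i in range(0,h,10): cv2.line(c,(0,i*z),(6,i*z),(0,255,255),1)
    cv2.putText(c,f'{n} {u},{v}',(12,20),0,.45,(0,255,255),1); return c
a=np.vstack([np.hstack([crop('top',160,115,80,75,5),crop('top',145,200,80,75,5)[:, :400]])[:300*1+75],])
b=np.hstack([crop('scene',225,220,80,75,5),crop('scene',315,190,80,75,5)])
cv2.imwrite('pics/c1.png',np.vstack([a,b])[:, :800][:750])
# split in two pictures <=800x600
cv2.imwrite('pics/c1.png',np.vstack([cv2.resize(a,(800,375))]))
cv2.imwrite('pics/c2.png',b)
cv2.imwrite('pics/c3.png',np.hstack([crop('top',340,190,65,65,6),crop('scene',175,125,65,65,6)]))
```

```text
(no output)
```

View pics/c1.png

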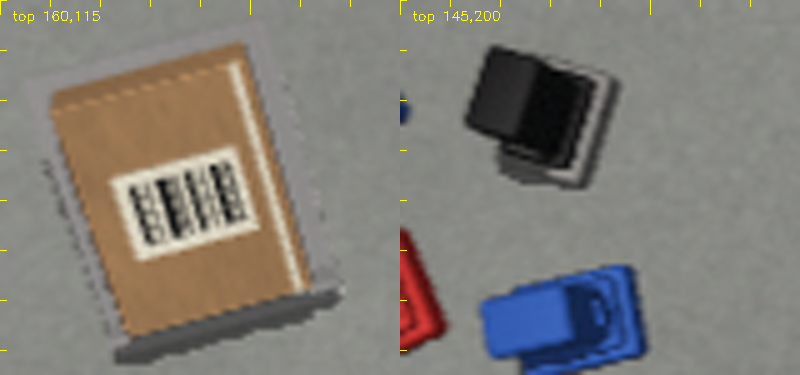

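View pics/c2.png

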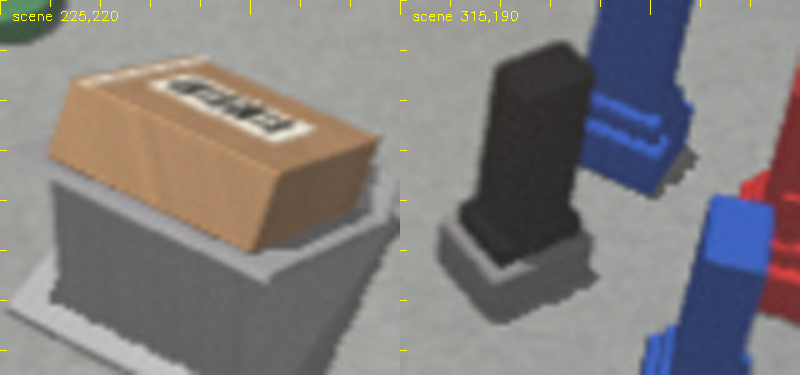

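View pics/c3.png

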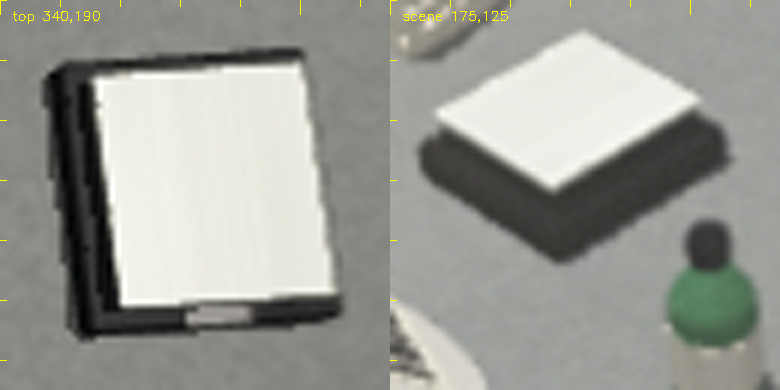

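The crops confirm the black and grey scanner, the carton label and the plate. Next I compute poses from both views.

```bash
cat >> h.py <<'E'
from scipy.optimize import least_squares
from scipy.spatial.transform import Rotation as R
def proj(m,P,W=None):
    W=m['world_to_cam'] if W is None else W
    p=(np.c_[P,np.ones(len(P))]@W.T)[:,:3]; s=p[:,:2]/p[:,2:]; s=s*(1+m['k1']*(s**2).sum(1,keepdims=True))
    return s*[m['fx'],m['fy']]+[m['cx'],m['cy']]
def onplane(m,uv,z,W=None):
    f=lambda q:(proj(m,np.array([[q[0],q[1],z]]),W)-uv).ravel()
    return least_squares(f,[.5,0.]).x
def wristW(m,o):
    T=np.eye(4);T[:3,:3]=R.from_euler('xyz',o['tool_rot'],degrees=True).as_matrix();T[:3,3]=o['ee_pos']
    return np.linalg.inv(T@m['mount'])
E
python3 - <<'E'
from h import *
t=cams.camera_model('top');s=cams.camera_model('scene')
lt=np.array([[110,180],[235,147],[262,228],[137,262]])/5+[160,115]
ls=np.array([[152,81],[296,144],[315,128],[192,73]])[[1,0,3,2]]/5+[225,220]  # UL(+y),UR,LR,LL
X=[]
for a,b in zip(lt,ls):
    X.append(least_squares(lambda P:np.r_[(proj(t,P[None])-a)[0],(proj(s,P[None])-b)[0]],[.6,.2,.1]).x)
X=np.array(X);print('tri',X.round(3).tolist())
# rigid: 70x50 label, tilt 38 leaning to robot
L=np.array([[.025,.035,0],[.025,-.035,0],[-.025,-.035,0],[-.025,.035,0]])
def pts(q): return L@(R.from_euler('z',q[3]).as_matrix()@R.from_euler('y',np.radians(-38)).as_matrix()).T+q[:3]
f=lambda q:np.r_[(proj(t,pts(q))-lt).ravel(),(proj(s,pts(q))-ls).ravel()]
r=least_squares(f,np.r_[X.mean(0),0]);q=r.x;print('label',q[:3],np.degrees(q[3]),r.fun.round(1))
# plate
D=np.array([[.055,.05,0],[.055,-.05,0],[-.055,-.05,0],[-.055,.05,0]])
dt=np.array([[90,78],[303,65],[337,292],[120,306]])/6+[340,190]
ds=np.array([[163,190],[45,112],[195,30],[310,98]])/6+[175,125]
pd=lambda q:D@R.from_euler('z',q[3]).as_matrix().T+q[:3]
r=least_squares(lambda q:np.r_[(proj(t,pd(q))-dt).ravel(),(proj(s,pd(q))-ds).ravel()],[.5,-.3,.045,0]);print('plate',r.x[:3],np.degrees(r.x[3]),r.fun.round(1))
H=np.array([[.022,.015,.15],[.022,-.015,.15],[-.022,-.015,.15],[-.022,.015,.15],[.033,-.026,.034],[-.033,-.026,.034]])
ht=np.array([[90,45],[138,57],[120,140],[66,125],[220,75],[185,187]])/5+[145,200]
ph=lambda q:H@R.from_euler('z',q[2]).as_matrix().T+[q[0],q[1],0]
r=least_squares(lambda q:(proj(t,ph(q))-ht).ravel(),[.4,.2,0]);print('scanner',r.x[:2],np.degrees(r.x[2]),r.fun.round(1))
for n,uv,z in [('blue1',(182,328),.15),('red',(197,402),.15),('blue2',(266,413),.15),('bottleA',(396,312),.105),('bottleB',(474,303),.105),('pw',(422,266),.022),('tub',(505,222),.13)]:
    print(n,onplane(t,np.array(uv)*.64,z).round(3))
np.save('L.npy',q)
E
```

```text
tri [[0.581, 0.245, 0.109], [0.601, 0.173, 0.111], [0.564, 0.162, 0.079], [0.546, 0.231, 0.08]]
label [0.57313733 0.20274418 0.09473859] 16.499639486157886 [-0.3  0.7 -0.8  0.  -0.9  0.1  0.2  0.5 -2.6 -0.9  0.   0.6  0.1  0.2
  0.7 -0.2]
plate [ 0.3925389  -0.29325727  0.04154568] 2.905698496367516 [ 0.  -0.4 -0.  -0.5 -0.1  0.7 -0.2  0.6 -0.1 -0.5 -0.1  0.2 -0.4  0.2
  0.2  0.2]
scanner [0.39344454 0.26868298] -14.789356870867316 [-0.1 -0.3  1.6  0.1  0.2  0.3 -0.4  0.5 -1.  -0.4 -0.4 -0.3]
blue1 [0.417 0.396]
red [0.298 0.364]
blue2 [0.279 0.254]
bottleA [0.446 0.047]
bottleB [ 0.46  -0.087]
pw [ 0.549 -0.003]
tub [ 0.596 -0.143]
```

Run:
```python
from h import *
q=np.load('L.npy'); Rl=(R.from_euler('z',q[3])*R.from_euler('y',-38,degrees=True)).as_matrix()
n=Rl[:,2]
for yaw in(165.2,-14.8): print(yaw,np.round(manip.ik([.3934,.2687,.107],[180,0,yaw]),0))
for roll in range(0,360,30):
    Rt=Rl@R.from_euler('x',180,degrees=True).as_matrix()@R.from_euler('z',roll,degrees=True).as_matrix()
    j=manip.ik(q[:3]+n*.207,R.from_matrix(Rt).as_euler('xyz',degrees=True)); print(roll,None if j is None else np.round(j,0))
for yaw in(0,90,180,-90): 
    j=manip.ik([.3925,-.293,.15],[180,0,yaw]);print(yaw,None if j is None else np.round(j,0))
manip.movep([.3934,.2687,.29],[180,0,165.2])
o=manip.get_obs();m=cams.camera_model('wrist');im=save('wrist','w1.png');W=wristW(m,o);np.save('W1.npy',W)
c=cv2.resize(im,(768,576),interpolation=cv2.INTER_CUBIC)[:,:,::-1].copy()
cv2.imwrite('pics/w1b.png',c); print(o['t'],o['ee_pos'],o['tool_rot'])
H=np.array([[.022,.015,.15],[.022,-.015,.15],[-.022,-.015,.15],[-.022,.015,.15],[.033,-.026,.034],[-.033,-.026,.034]])
P=H@R.from_euler('z',-14.8,degrees=True).as_matrix().T+[.3934,.2687,0]
print((proj(m,P,W)*1.5).round())
```

```text
165.2 [ 28.  -9. 123.   0.  67. -47.]
-14.8 [ 28.  -9. 123.  -0.  67. 133.]
0 [ 12. -43. 136.   3.  49.  85.]
30 [ 12. -43. 136.   3.  49. 115.]
60 [ 12. -43. 136.   3.  49. 145.]
90 None
120 [  12.  -43.  136.    3.   49. -155.]
150 [  12.  -43.  136.    3.   49. -125.]
180 [ 12. -43. 136.   3.  49. -95.]
210 [ 12. -43. 136.   3.  49. -65.]
240 [ 12. -43. 136.   3.  49. -35.]
270 [ 12. -43. 136.   3.  49.  -5.]
300 [ 12. -43. 136.   3.  49.  25.]
330 [ 12. -43. 136.   3.  49.  55.]
0 [-43. -10. 119.  -0.  71.  47.]
90 [-43. -10. 119.   0.  71. -43.]
180 [ -43.  -10.  119.    0.   71. -133.]
-90 [-43. -10. 119.  -0.  71. 137.]
1.3583 [0.39329306 0.26921478 0.28983109] [ 1.79992721e+02 -2.17940460e-02  1.65224521e+02]
[[404. 310.]
 [362. 310.]
 [361. 249.]
 [405. 249.]
 [356. 280.]
 [355. 210.]]
```

View pics/w1b.png

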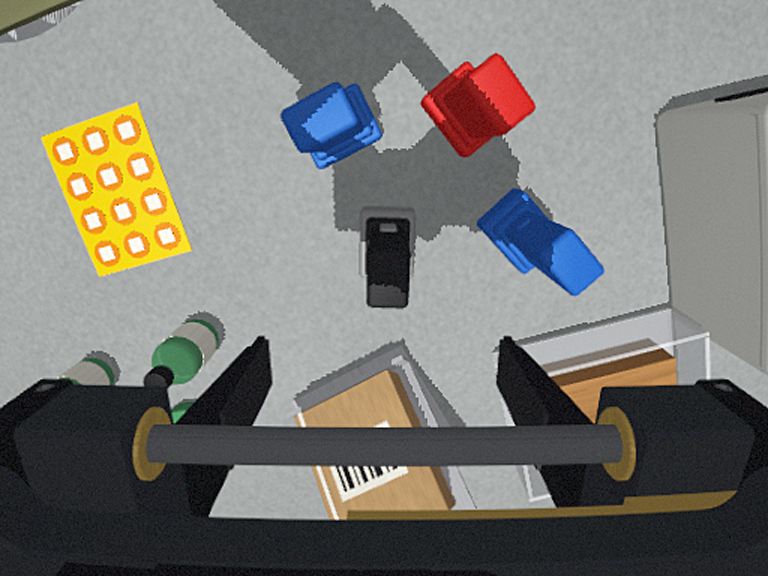

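Run:
```python
from h import *
q=np.load('L.npy');m=cams.camera_model('wrist');W=np.load('W1.npy')
Rl=(R.from_euler('z',q[3])*R.from_euler('y',-38,degrees=True)).as_matrix()
L=np.array([[.025,.035,0],[.025,-.035,0],[-.025,-.035,0],[-.025,.035,0],[0,0,0]])
print((proj(m,L@Rl.T+q[:3],W)*1.5).round())
manip.gripper_to(.07)
manip.movel([.3925,.2727,.2],feed=.2)
manip.movel([.3925,.2727,.107],feed=.1)
print(manip.get_obs()['wrist_force'])
manip.gripper_to(0.0)
o=manip.get_obs();print(o['grip_width'],o['grasp_force'],o['wrist_force'],o['ee_pos'])
manip.movel([.3925,.2727,.30],feed=.15)
o=manip.get_obs();print(o['t'],o['grip_width'],o['grasp_force'],o['wrist_force'],o['ee_pos'])
im=save('wrist','w2.png')
cv2.imwrite('pics/w2b.png',cv2.resize(im,(768,576),interpolation=cv2.INTER_CUBIC)[:,:,::-1])
```

```text
[[408. 468.]
 [343. 499.]
 [324. 449.]
 [385. 417.]
 [364. 458.]]
[ 0.23852962 -0.52655091  0.62831418]
0.029962279525467542 29.6513369679451 [0.35112759 0.19694535 0.16664045] [0.39252466 0.27268779 0.10700618]
5.9 0.030215931121720642 29.651407599449158 [ 0.01559138 -0.00747094 -1.82980448] [0.39204959 0.27244204 0.2985804 ]
```

View pics/w2b.png

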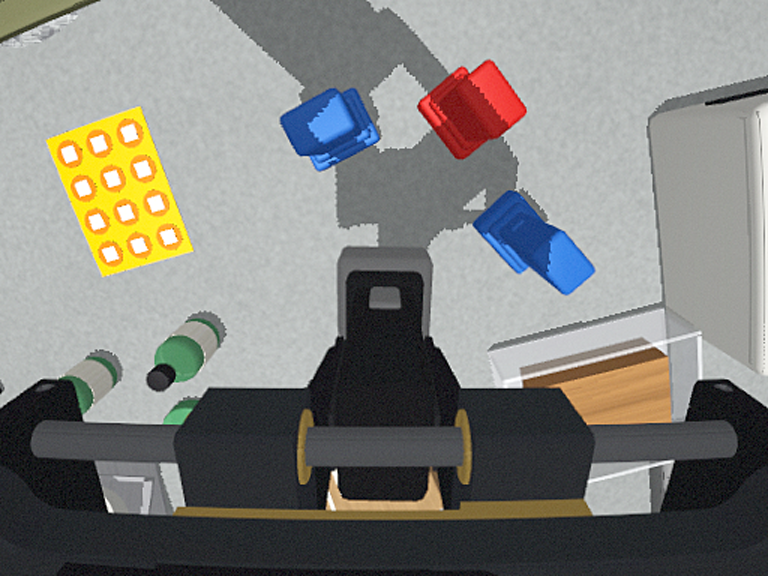

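Run:
```python
from h import *
q=np.load('L.npy');m=cams.camera_model('wrist')
print((proj(m,np.array([[.033,-.026,.073],[.033,.026,.073],[.033,-.026,.107],[.033,.026,.107]]),np.linalg.inv(m['mount']))*1.5).round())
Rl=(R.from_euler('z',q[3])*R.from_euler('y',-38,degrees=True)).as_matrix();n=Rl[:,2]
e=R.from_matrix(Rl@R.from_euler('xz',[180,0],degrees=True).as_matrix()@R.from_euler('z',240,degrees=True).as_matrix()).as_euler('xyz',degrees=True)
for d in(.26,.235,.22):
    try: manip.movep(q[:3]+n*d,e);print('ok',d);break
    except manip.PlanningError as x: print(d,x)
manip.movel(q[:3]+n*.207,feed=.1)
manip.wait(.5); print(manip.get_obs()['t']); im=save('wrist','w3.png');sc=save('scene','s3.png')
o=manip.get_obs();print(o['ee_pos']-(q[:3]+n*.207),o['tool_rot']-e,o['grip_width'],o['wrist_force'])
cv2.imwrite('pics/m3.png',np.hstack([cv2.resize(im,(400,300))[:,:,::-1],cv2.resize(sc[150:330,180:420],(400,300))[:,:,::-1]]))
```

```text
[[335. 255.]
 [433. 255.]
 [340. 242.]
 [427. 242.]]
ok 0.26
7.825
[-3.26838124e-05 -3.86360892e-05  1.01996350e-04] [-0.01157671  0.00615911 -0.00780623] 0.030055488346177724 [-0.32721045  0.35788899 -3.38264778]
```

View pics/m3.png

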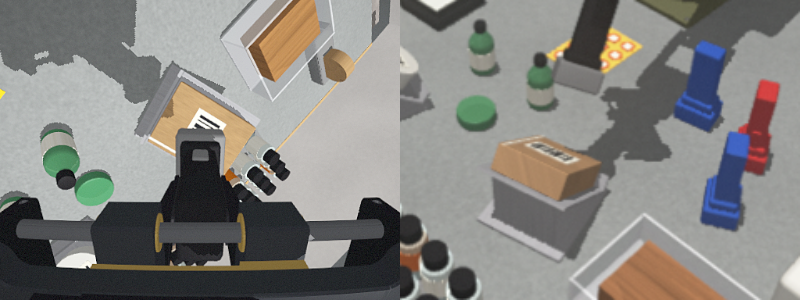

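Run:
```python
from h import *
q=np.load('L.npy');m=cams.camera_model('wrist');o=manip.get_obs();manip.wait(1.5)
Rl=(R.from_euler('z',q[3])*R.from_euler('y',-38,degrees=True)).as_matrix()
L=np.array([[.025,.035,0],[.025,-.035,0],[-.025,-.035,0],[-.025,.035,0],[0,0,0]])
P=proj(m,L@Rl.T+q[:3],wristW(m,o));print(P.round())
im=cv2.imread('pics/w3.png');c=cv2.resize(im[100:230,170:340],None,fx=4,fy=4,interpolation=cv2.INTER_CUBIC)
for p in P: cv2.circle(c,tuple(((p-[170,100])*4).astype(int)),3,(0,0,255),-1)
cv2.imwrite('pics/w3c.png',c)
```

```text
[[288. 157.]
 [260. 203.]
 [226. 185.]
 [253. 137.]
 [257. 171.]]
```

View pics/w3c.png

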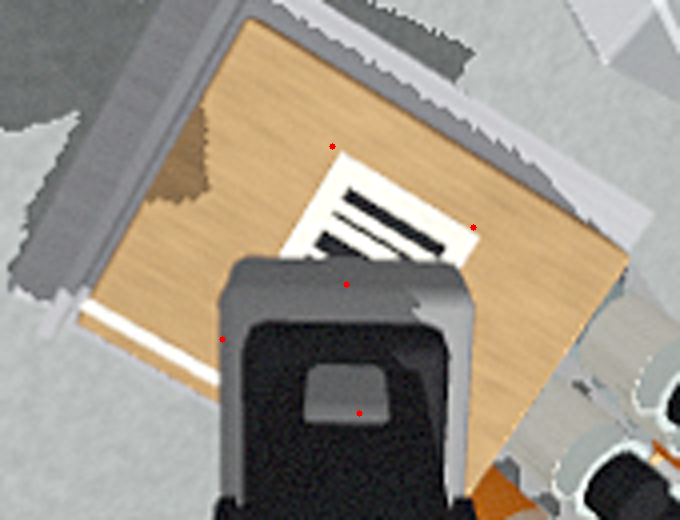

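Run:
```python
from h import *
q=np.load('L.npy')
Rl=(R.from_euler('z',q[3])*R.from_euler('y',-38,degrees=True)).as_matrix();n=Rl[:,2]
manip.movel(q[:3]+n*.25,feed=.1)
manip.movep([.36,.12,.33],[180,0,140])
x,y=.3925,-.2933
manip.movep([x,y,.27],[180,0,90])
manip.movel([x,y,.165],feed=.1); manip.wait(.3)
o=manip.get_obs();f0=o['wrist_force'][2];print(o['t'],f0,o['grip_width'])
for z in np.arange(.157,.129,-.0015):
    manip.movel([x,y,z],feed=.03);manip.wait(.1)
    o=manip.get_obs();print(round(z,4),o['ee_pos'][2].round(4),(o['wrist_force']-[0,0,f0]).round(1),o['moment'].round(2),round(o['t'],1))
    if o['wrist_force'][2]-f0>22: break
manip.wait(.4)
o=manip.get_obs();print(o['grip_width'],o['grasp_force'],o['wrist_force'])
```

```text
13.75 -1.9168955826829017 0.030032255287293842
0.157 0.157 [-0.4  0.1 -0.8] [-0.04  0.03  0.01] 14.3
0.1555 0.1556 [-0.2 -0.7  0.3] [-0.09  0.07  0.01] 14.6
0.154 0.154 [-0.1  0.1 -0.5] [-0.07  0.08 -0.02] 15.0
0.1525 0.1525 [-0.3 -0.7  0.1] [-0.07  0.06 -0.02] 15.3
0.151 0.1517 [-1.6  0.2  5. ] [ 0.08  0.29 -0.05] 15.7
0.1495 0.1498 [-1.  -0.3  5.1] [0.03 0.18 0.02] 16.0
0.148 0.1483 [-0.2 -1.   6.2] [ 0.03  0.14 -0.03] 16.4
0.1465 0.1468 [-0.5  0.3  7.1] [-0.08  0.09 -0.06] 16.7
0.145 0.1454 [-0.3  0.2  7.9] [-0.01  0.13  0.  ] 17.1
0.1435 0.1441 [-0.6  0.2  8.4] [-0.    0.18 -0.04] 17.4
0.142 0.1427 [-1.1  0.6  7.9] [0.06 0.2  0.01] 17.8
0.1405 0.1413 [-1.4 -0.5 10.5] [0.04 0.36 0.  ] 18.1
0.139 0.14 [-0.9  0.3 10.4] [ 0.07  0.38 -0.05] 18.5
0.1375 0.1399 [-4.3  2.4 16.6] [ 0.54  0.88 -0.1 ] 18.8
0.136 0.1398 [-6.3  5.2 22.6] [ 0.76  1.43 -0.19] 19.2
0.030076643478444447 29.904260337352753 [-6.06383033  4.26324405 21.41398822]
```

The plate reached its stop at TCP z ≈ 0.140, a 12 mm stroke. Now I ease back up and release.

Run:
```python
from h import *
x,y=.3925,-.2933
manip.movel([x,y,.1515],feed=.02);manip.wait(.5)
o=manip.get_obs();print(o['ee_pos'],o['wrist_force'])
manip.gripper_to(.06);manip.wait(.3)
manip.movel([x,y,.30],feed=.1)
manip.movep([.32,-.12,.4],[180,0,90]);manip.wait(.5)
print(manip.get_obs()['t'])
a=save('scene','s4.png')[90:240,140:340];b=save('top','t4.png')[150:300,250:450]
cv2.imwrite('pics/m4.png',np.hstack([cv2.resize(c,(400,300),interpolation=cv2.INTER_CUBIC)[:,:,::-1] for c in(a,b)]))
```

```text
[ 0.39253538 -0.29333858  0.15148811] [ 1.51409579 -2.84820086  2.28313765]
25.0083
```

View pics/m4.png

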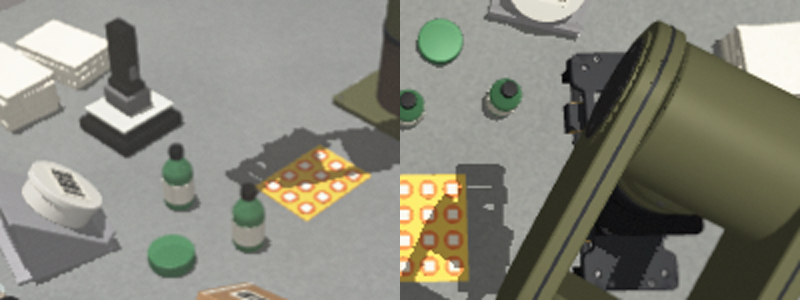

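The scanner stands upright in the middle of the raised plate at left (125,70). The bottles and paperweight have not moved, and the arm is clear.

```bash
python3 -c "
from station import manip
print(manip.finish_job())"
```

```text
the job is handed in; nothing more can be done
None
```

I aimed the scanner at the carton label and held it there for about 2 s, pressed the dock plate down to its stop, and left the scanner released and upright on the raised plate; the job was handed in at about 25 s, and no verdict came back.

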